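Tip a woodcut block onto its back and push it into the registration corner

TASK

The carved woodcut block stands on its long edge on the registration board. With the fingertips alone, push it over backwards so that it lies flat with the dark carved side up, then push it along the board until it sits snug against both wooden stops in the corner, ready for printing. Do not pinch the block or pick it up, and leave the ink jar, the gouge and the pencil tin where they are.

Things in the scene. Friction and masses are not known exactly. Their poses are not given: they have to be found in the camera images.
- block: Loose woodcut block, 22 mm thick (x), 140 mm long (y), 90 mm high (z) as it stands on its long edge, about 0.17 kg. Origin: middle of the edge it stands on at the start. Its -x side is the dark-stained carved face with a pale leaf pattern, which looks roughly towards the robot; its +x side is the plain reddish-brown back. Lying on its back its +z points away from the robot.
- block_center (a point): Centre of the woodcut block, 45 mm from block along its +z. The block tips freely once pushed past its balance (under 2 N near its top); it has room to fall backwards clear of both stops.
- block_face (a point): Centre of the block's carved face, 11 mm from the block's centre.
- board: Registration board, fixed: plywood 300 x 300 mm, 12 mm thick, with two wooden stops 20 mm wide, 10 mm higher than its surface, in an L. Origin: centre of the underside; x roughly away from the robot, y to its left, z up. Far stop: inner face at board x = +100 mm, from y = -150 to +135. Left stop: inner face at y = +115 mm, from x = -150 to +100. Near and right sides are open.
- board_corner (a point): Inner corner where the two stops meet, at the height of the board's upper surface. The block lying snug in it, long side along the far stop, has its centre at board x = +55, y = +45 mm, 11 mm above the surface. Two white paper-pin tabs 4 mm high lie behind the far stop.
- ink_jar: White ink jar with a blue band and black lid, 53 mm diameter, 60 mm high, loose on the table beside the board. Origin: centre of its underside. Not to be disturbed.
- gouge: Carving gouge lying on the table beside the board: pale wooden handle 85 x 20 x 18 mm and a steel blade, about 150 mm long in all, along its x. Origin: under it, near the middle of its length. Not to be disturbed.
- pencil_tin: Cream pencil tin with coloured spots, 204 x 82 x 25 mm, long side along its x, lying beyond the far side of the board. Origin: centre of its underside. Not to be disturbed.
There are look-alikes about, which are no part of the job. What is meant by the block is not orange or red, and is the smaller of those in its own colour.

How it is judged:
By the outcome, as a careful person would: the job done as asked, in the order asked, and still so for the second after the job is handed in, with the robot touching nothing.
It also fails if it takes over 67 s, if anything falls off the work surface, if the arm or the gripper's body presses on something with over 40 N, if the wrist force passes 120 N, or if a joint passes its speed limit or range.

ROBOT

A 6-joint arm with a two-finger parallel gripper is mounted at the origin on the work surface. World frame = base frame: x ahead of the robot, y to its left, z up, the work surface at z = 0. Lengths are in m, angles in rad, forces in N, time in s.
With the tool pointing down it reaches from about 0.3 to 0.775 m from the base axis. Payload 14.6 kg.
Tool frame: the origin (TCP) lies at the very end of the fingers, on their centre line; the grasp point (between the pads) lies 19 mm behind it; z points along the fingers, y is the line along which they close (so a half turn about z gives the same grasp; the last joint's range is limited). The gripper opens to 94 mm and grips with 3 to 60 N. Pads are 16 mm wide; open, the fingers measure 119 mm over their backs; the gripper's body (75 mm by 177 mm) begins 78 mm behind the grasp point.
Start: joints at [-1.358, 0.3, 1.521, -0, 1.321, -0.067], TCP at [0.152, -0.529, 0.205] pointing down, gripper open.
Joint ranges: [-3.03, 3.03], [-0.79, 2.21], [0.23, 2.52], [-1.04, 4.18], [0, 3.07], [-2.55, 2.55]. Speed limits (rad/s): [2.22, 2.22, 2.57, 3.14, 3.14, 3.14].

INTERFACE

Orientations are given as [roll, pitch, yaw] about the fixed x, y, z axes, in that order (R = Rz(yaw) Ry(pitch) Rx(roll)).
In Python, from station import ctrl gives the robot as it stands.
- The arm moves only by the shell command python3 -m pendant 'ROWS' [OPENING] [FORCE]. ROWS is JSON, a list of rows, each a list of 2 entries, a list of its own where there are three numbers: the shift along the world's x, y, z in cm, then the turn about the world's z in rad. A call has 1 to 20 rows; each row shifts and turns the commanded pose from where the row before left it; what a row does not reach is not made up. A row lasts 1/12 s, in which the tool goes at most 41.7 mm and 7.16 degrees, less where a joint would pass 70% of its speed; a pose out of reach is approached as far as the arm can. A call is refused whole if a number of a shift passes 4.17 or a number of a turn 0.125, either way. A call with a gripper value outside its range is refused whole. OPENING is the opening, from 0 (shut) to 1 (fully open), set as the call begins (- or left out, the last holds). The fingers move at their own pace and stop on an object; FORCE is the grip in N (left out, the last holds). Time passes only in rows, so rows that do not move let the fingers close. It gives the time, the measured TCP pose, the force, the opening and the grip force at its end, in the units of the state.
- ctrl.get_obs(): the state, without advancing time (a new reading comes with each control period).
- ctrl.camera(name): name is "scene" or "top" or "wrist"; returns a dict with "color" (384x512x3 uint8, red, green, blue), "intrinsics" (3x3 intrinsics, pixels), "camera_from_world" (4x4, takes a point from world to camera coordinates). Camera axes: x right, y down, z forward; pixel columns grow to the right and rows downward; lengths in m; the calibration is good to about 2 mm. A picture is of the moment at which its call begins. There is no depth.
- ctrl.hand_in(): hands the job in; it is judged then, once.
The state is a dict: "time_s": time; "qpos": joint angles; "joint_vel": joint speeds; "tau": joint torques, N m; "ee_pos": TCP position; "eef_rot": TCP orientation; "force": force on the tool from outside, world axes, zero at the start; "moment": the same for the moment, N m; "grip_width": finger opening in m; "grip_force": force on a finger pad.
Only numpy, scipy, OpenCV 4.12 (cv2) and the standard library are available. Lean on these libraries where they do the work, as an engineer would, in place of code of your own. Each camera call takes 0.05 s, during which the arm holds its last target. There are 200 camera calls.

## Working session

There is one attempt and no reset: what is moved stays moved. The work goes in short steps, Python scripts to look and compute and a shell command to move; the robot and the scene stay as the last step left them, time stands still between calls to the robot, and variables do not carry over. Pictures are saved under pics/ and viewed, at most 10 in all, crops included, and the job is handed in when it is done.

```bash
mkdir -p pics; cat > h.py <<'E'
import numpy as np, cv2
from station import ctrl
def cam(n):
    c=ctrl.camera(n); return c["color"],np.array(c["intrinsics"]),np.array(c["camera_from_world"])
def ray(K,T,u,v,z):
    R,t=T[:3,:3],T[:3,3]; o=-R.T@t; d=R.T@np.linalg.inv(K)@[u,v,1]
    return o+d*(z-o[2])/d[2]
def proj(K,T,p):
    q=K@(T[:3,:3]@np.array(p)+T[:3,3]); return q[:2]/q[2]
def save(n,im): cv2.imwrite("pics/"+n,im[:,:,::-1])
E
python3 - <<'E'
from h import *
for n in("scene","top"):
    c,K,T=cam(n); save(n+"0.png",c); np.savez(n+"0.npz",c=c,K=K,T=T)
    print(n,K[0,0],-T[:3,:3].T@T[:3,3],T[2,:3])
print(ctrl.get_obs())
E
```

```text
scene 351.9279667649931 [ 1.15427315 -0.00978797  0.69863027] [-0.70208102  0.0233213  -0.71171508]
top 391.66224167810014 [0.4160875  0.01210683 1.11862674] [ 0.08528804 -0.00929133 -0.99631301]
{'time_s': 0.1, 'qpos': array([-1.35759782e+00,  3.00414801e-01,  1.52150310e+00, -2.41772100e-05,
        1.32071782e+00, -6.66014078e-02]), 'joint_vel': array([ 0.00087724, -0.00032191, -0.00321457,  0.00066095, -0.0004841 ,
       -0.00072685]), 'tau': array([ 5.02968433e-04, -5.32644510e+01, -3.53286874e+01,  7.09583564e-02,
        2.34815682e-02, -5.77998799e-05]), 'ee_pos': array([ 0.1518304 , -0.52838378,  0.2049502 ]), 'eef_rot': array([-3.14055033e+00, -4.60518492e-05,  2.79805882e-01]), 'force': array([-0.60691546, -0.44990742,  0.75821337]), 'moment': array([ 0.02287487,  0.01668585, -0.01787431]), 'grip_force': 0.0, 'grip_width': 0.09423351117474531}
```

View pics/top0.png

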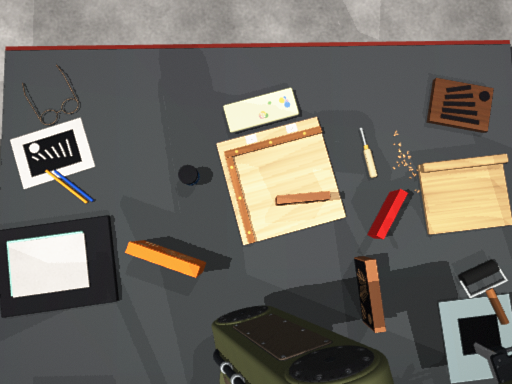

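View pics/scene0.png

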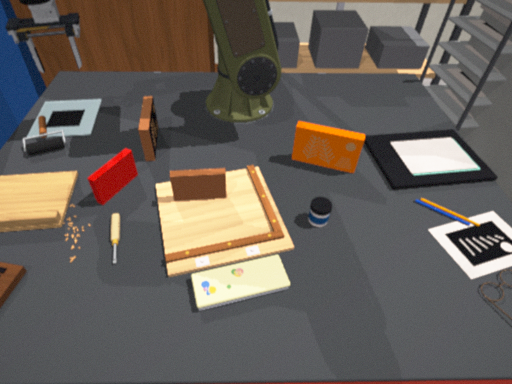

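Candidates in top view: brown block on the board (305,198), larger brown one off the board (370,293), orange (165,258), red (388,213). The one on the board fits, since it is brown and the smaller of the two. I'll confirm this in an enlarged crop and measure.

```bash
python3 - <<'E'
from h import *
d=np.load("top0.npz");c=d['c']
a=cv2.resize(c[110:250,210:350],None,fx=4,fy=4,interpolation=cv2.INTER_CUBIC)
b=cv2.resize(np.load("scene0.npz")['c'][160:275,150:210+90],(360,460),interpolation=cv2.INTER_CUBIC)
b=cv2.copyMakeBorder(b[:,:230],0,100,0,0,cv2.BORDER_CONSTANT)
save("crop.png",np.hstack([a,b]))
hsv=cv2.cvtColor(c,cv2.COLOR_RGB2HSV)
for p in [(200,300),(150,240),(225,240),(132,300),(290,375),(180,300)]: print(p,c[p],hsv[p])
E
```

```text
(200, 300) [224 148  94] [ 12 148 224]
(150, 240) [199 124  73] [ 12 161 199]
(225, 240) [253 244 197] [ 25  56 253]
(132, 300) [193 120  68] [ 12 165 193]
(290, 375) [136  85  54] [ 11 154 136]
(180, 300) [251 234 182] [ 23  70 251]
```

View pics/crop.png

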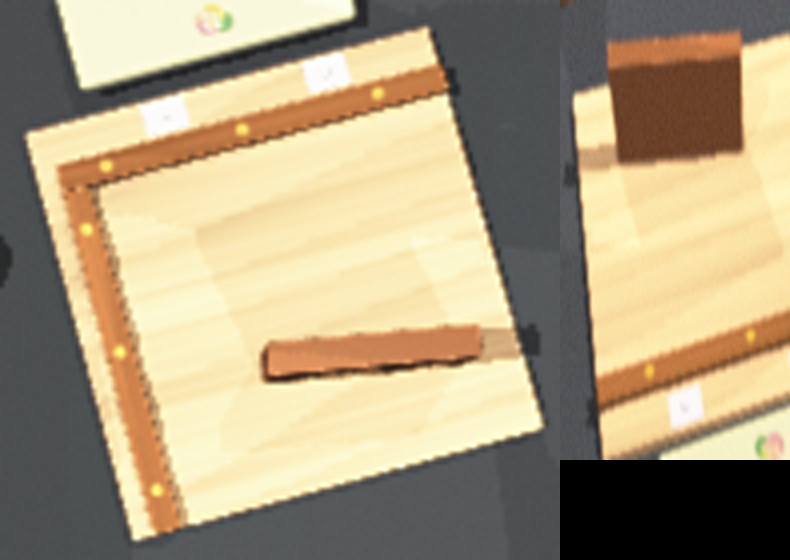

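The crop shows the pale board with its L of stops (inner corner near top pixel 235,157). The block stands near its right side with its top edge at (277..330, 191..204), and its plain brown back faces the scene camera.

```bash
python3 - <<'E'
from h import *
d=np.load("top0.npz");c,K,T=d['c'],d['K'],d['T']
hsv=cv2.cvtColor(c,cv2.COLOR_RGB2HSV)
m=((hsv[...,0]>=8)&(hsv[...,0]<=15)&(hsv[...,1]>115)&(hsv[...,2]>60)).astype(np.uint8)
P=lambda x,y,z:ray(K,T,210+(x+.5)/4-.5,110+(y+.5)/4-.5,z)[:2]
def f(pts,z):
    q=np.array([ray(K,T,u,v,z)[:2] for u,v in pts]); return q
cs,_=cv2.findContours(m,0,cv2.CHAIN_APPROX_NONE)
for k in cs:
    if cv2.contourArea(k)<100: continue
    r=cv2.boxPoints(cv2.minAreaRect(k)); print(cv2.boundingRect(k)); 
    if cv2.boundingRect(k)[2]<80: print(f(r,.102).round(4).tolist())
# board outer corners z=.012
B=[P(*p,.012) for p in((27,132),(430,27),(543,430),(135,541))]
print("board corners",np.round(B,4).tolist(),[np.linalg.norm(B[i]-B[i-1]).round(4) for i in range(4)])
O=np.mean(B,0); ex=(B[0]+B[1]-B[2]-B[3]); ex/=np.linalg.norm(ex); ey=np.array([-ex[1],ex[0]])
print("O",O,"yaw",np.arctan2(ex[1],ex[0]))
for n,p in dict(corner=(98,187),fr=(447,96),ln=(185,522)).items():
    w=P(*p,.022)-O; print(n,w@ex,w@ey)
for n,p in dict(lf=(268,343),ln=(268,376),rf=(478,325),rn=(480,357)).items():
    q=P(*p,.102); w=q-O; print(n,q,w@ex,w@ey)
np.savez("board.npz",O=O,ex=ex,ey=ey)
# tin, jar, gouge footprints
print("jar", ray(K,T,189,174,.06)[:2],"gouge",ray(K,T,372,172,.01)[:2],ray(K,T,362,128,.01)[:2])
s=np.load("scene0.npz")
p=[ray(s['K'],s['T'],u,v,.102)[:2] for u,v in((171,170),(225,169))]+[ray(s['K'],s['T'],u,v,.012)[:2] for u,v in((174,199),(226,197))]
print(np.round(p,4))
E
```

```text
(486, 288, 23, 36)
[[0.2452, -0.5681], [0.2539, -0.5872], [0.168, -0.6249], [0.1594, -0.6059]]
(354, 257, 32, 76)
[[0.3366, -0.2345], [0.3495, -0.2859], [0.1563, -0.3312], [0.1439, -0.2805]]
(128, 240, 78, 38)
[[0.3663, 0.3534], [0.411, 0.3359], [0.3318, 0.145], [0.2877, 0.1632]]
(275, 191, 56, 15)
[[0.5003, -0.0328], [0.5111, -0.1779], [0.4835, -0.1795], [0.4728, -0.0347]]
(224, 125, 98, 119)
(429, 78, 64, 54)
[[0.6933, -0.444], [0.8107, -0.4714], [0.7786, -0.6297], [0.6616, -0.6008]]
board corners [[0.6619, 0.1259], [0.7343, -0.1654], [0.4424, -0.2367], [0.3697, 0.0525]] [np.float64(0.3013), np.float64(0.3002), np.float64(0.3005), np.float64(0.2983)]
O [ 0.55207825 -0.05591339] yaw 0.24288513393202507
corner 0.09677458561116249 0.11087350567675859
fr 0.096700174913469 -0.14606258358606342
ln -0.14693892148176077 0.11175183352644441
lf [ 0.49992599 -0.03909022] -0.046575444920541546 0.028872212213834313
ln [ 0.478399   -0.03864297] -0.06736301836456038 0.034483661223666924
rf [ 0.50943415 -0.17643693] -0.07037881651933828 -0.10672987296344642
rn [ 0.48847728 -0.1770665 ] -0.09087197255560786 -0.10230075211150184
jar [0.56570812 0.19607513] gouge [ 0.57008026 -0.31809163] [ 0.6986876 -0.294477 ]
[[ 0.486  -0.1747]
 [ 0.4824 -0.0384]
 [ 0.5017 -0.1767]
 [ 0.4948 -0.0376]]
```

Board yaw is 0.243, and its side lengths check out at 300 ± 2 mm. The block centre is about (0.494, -0.108) with yaw about 0.07, and its length measures 138 mm. I'll move to a point in front of the carved face.

```bash
python3 -m pendant '[[[0,0,3],0],[[1.4,2.2,0],-0.105],[[1.4,2.2,0],-0.105],[[1.4,2.2,0],0],[[1.4,2.2,0],0],[[1.4,2.2,0],0],[[1.4,2.2,0],0],[[1.4,2.2,0],0],[[1.4,2.2,0],0],[[1.4,2.2,0],0],[[1.4,2.2,0],0],[[1.4,2.2,0],0],[[1.4,2.2,0],0],[[1.4,2.2,0],0],[[1.4,2.2,0],0],[[1.4,2.2,0],0],[[1.4,2.2,0],0],[[1.4,2.2,0],0],[[1.4,2.2,0],0],[[1.4,2.2,0],0]]'
python3 -m pendant '[[[0,0,0],0],[[0,0,0],0],[[0,0,0],0]]'
```

```text
time_s: 1.77
ee_pos: [0.4183, -0.1093, 0.2353]
eef_rot: [-3.142, 0.0, 0.07]
force: [0.4, -0.9, -0.4]
grip_width: 0.0937
grip_force: 0.0
time_s: 2.02
ee_pos: [0.4176, -0.1109, 0.2352]
eef_rot: [-3.142, 0.001, 0.07]
force: [0.7, -0.9, 0.3]
grip_width: 0.0941
grip_force: 0.0
```

```bash
python3 -m pendant '[[[0,0,-2.4],0],[[0,0,-2.4],0],[[0,0,-2.4],0],[[0,0,-2.4],0],[[0,0,-2.4],0],[[0,0,-2.4],0],[[1,0.1,0],0],[[1,0.1,0],0],[[1,0.1,0],0],[[1,0.1,0],0],[[0.5,0,0],0],[[0.5,0,0],0],[[0,0,0],0]]'
python3 -m pendant '[[[0.3,0.02,0],0],[[0.3,0.02,0],0],[[0.3,0.02,0],0],[[0.3,0.02,0],0],[[0.3,0.02,0],0],[[0,0,0],0]]'
python3 - <<'E'
from h import *
c,K,T=cam("scene"); save("s1.png",cv2.resize(c[130:290,120:320],None,fx=2.5,fy=2.5))
E
```

```text
time_s: 3.1
ee_pos: [0.469, -0.1067, 0.0922]
eef_rot: [3.141, -0.001, 0.07]
force: [-0.5, -0.6, 0.6]
grip_width: 0.0942
grip_force: 0.0
time_s: 3.6
ee_pos: [0.4833, -0.1056, 0.0914]
eef_rot: [3.142, -0.0, 0.07]
force: [0.2, 0.8, 0.0]
grip_width: 0.094
grip_force: 0.2
```

View pics/s1.png

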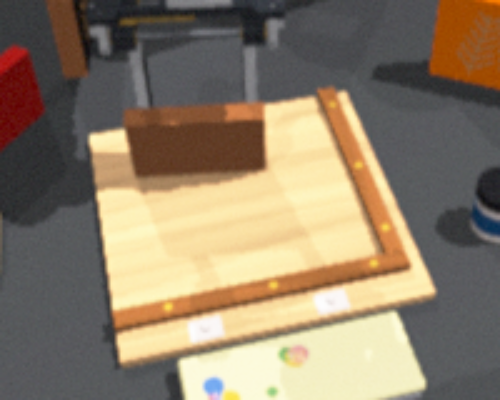

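The block has begun to tilt, and both fingers sit behind its top. I'll keep pushing until it falls.

```bash
python3 -m pendant '[[[0.3,0.02,0],0],[[0.3,0.02,0],0],[[0.3,0.02,0],0],[[0.3,0.02,0],0],[[0.3,0.02,0],0],[[0.3,0.02,0],0],[[0.3,0.02,0],0],[[0,0,0],0],[[0,0,0],0],[[0,0,0],0],[[0,0,0],0],[[0,0,0],0]]'
python3 - <<'E'
from h import *
c,K,T=cam("scene"); save("s2.png",cv2.resize(c[130:290,120:320],None,fx=2.5,fy=2.5))
E
```

```text
time_s: 4.65
ee_pos: [0.5038, -0.1042, 0.0915]
eef_rot: [-3.142, 0.0, 0.07]
force: [0.5, -0.3, -0.7]
grip_width: 0.0939
grip_force: 0.0
```

View pics/s2.png

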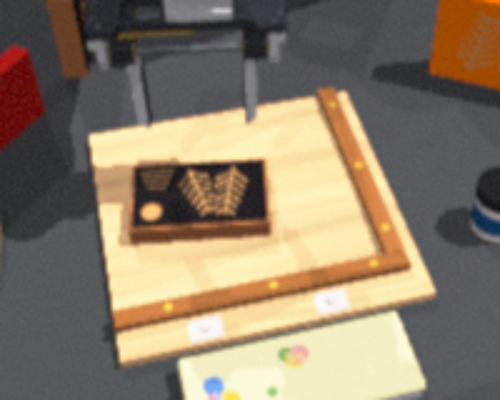

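The block lies flat with the dark carved face up, at crop (135–270, 160–240). I'll back off and measure it from the scene view.

```bash
python3 -m pendant '[[[-1.5,0,0],0],[[-1.5,0,0],0],[[-1.5,0,0],0],[[0,0,0],0.1],[[0,0,0],0.073],[[0,0,0],0]]'
cat > meas.py <<'E'
from h import *
c,K,T=cam("scene"); b=np.load("board.npz"); O,ex,ey=b['O'],b['ex'],b['ey']
B=lambda p:[(p[:2]-O)@ex,(p[:2]-O)@ey]
# work in a rectified board frame plane at z=.034: dark pixels within
uv=np.argwhere(c.max(2)<60)[:,::-1]
w=np.array([B(ray(K,T,u,v,.034)) for u,v in uv])
k=(w[:,0]>-.12)&(w[:,0]<.11)&(w[:,1]>-.15)&(w[:,1]<.12)
m=np.zeros(c.shape[:2],np.uint8); m[uv[k][:,1],uv[k][:,0]]=1
m=cv2.morphologyEx(m,cv2.MORPH_OPEN,np.ones((2,2)))
q=max(cv2.findContours(m,0,cv2.CHAIN_APPROX_NONE)[0],key=cv2.contourArea)[:,0]
w=np.array([B(ray(K,T,u,v,.034)) for u,v in q]).astype(np.float32)*1000
r=cv2.minAreaRect(w); print("board mm",r); bx=cv2.boxPoints(r); print(bx.round(1).tolist())
print("world",[(O+(x*ex+y*ey)/1000).round(4).tolist() for x,y in bx])
# stop check: brown/pale edge 
print(ctrl.get_obs()["ee_pos"],B(ctrl.get_obs()["ee_pos"]))
E
python3 meas.py
```

```text
time_s: 5.2
ee_pos: [0.4588, -0.1043, 0.0917]
eef_rot: [3.141, -0.0, 0.246]
force: [-0.3, 0.9, -0.7]
grip_width: 0.094
grip_force: 0.0
board mm ((-8.35125732421875, -80.11717224121094), (76.87381744384766, 57.88780975341797), 4.575480937957764)
[[-49.0, -54.29999923706055], [-44.400001525878906, -112.0], [32.29999923706055, -105.9000015258789], [27.700000762939453, -48.20000076293945]]
world [[0.5176, -0.1204], [0.536, -0.1753], [0.6089, -0.1509], [0.5905, -0.096]]
[ 0.45890823 -0.10426065  0.09159467] [np.float64(-0.10206301594616062), np.float64(-0.02452041135873748)]
```

```bash
sed -i 's/cv2.MORPH_OPEN,np.ones((2,2))/cv2.MORPH_CLOSE,np.ones((7,7))/' meas.py; sed -i 's/^q=/save("mask.png",np.dstack([m*255]*3));q=/' meas.py; python3 meas.py
```

```text
board mm ((-13.601995468139648, -45.80488586425781), (128.2115020751953, 75.70572662353516), 80.88011932373047)
[[-61.099998474121094, -103.0999984741211], [13.600000381469727, -115.0999984741211], [33.900001525878906, 11.5], [-40.79999923706055, 23.5]]
world [[0.5175, -0.1707], [0.593, -0.1644], [0.5823, -0.0366], [0.5068, -0.0429]]
[ 0.45891703 -0.10424548  0.0915021 ] [np.float64(-0.10205082195745407), np.float64(-0.024507798778512092)]
```

The block centre is at board (-14, -46) mm with a 9° skew, which matches the prediction. I'll lower the open fingers to the board and push along board +x.

```bash
python3 -m pendant '[[[0.24,-0.97,0],0],[[0.24,-0.97,0],0],[[0,0,-2],0],[[0,0,-2],0],[[0,0,-2],0],[[0,0,-1.3],0],[[0,0,0],0],[[0,0,0],0]]'
python3 -m pendant '[[[0.49,0.12,0],0],[[0.49,0.12,0],0],[[0.49,0.12,0],0],[[0.49,0.12,0],0],[[0.49,0.12,0],0],[[0.49,0.12,0],0],[[0.49,0.12,0],0],[[0.49,0.12,0],0],[[0.49,0.12,0],0],[[0.49,0.12,0],0],[[0.49,0.12,0],0],[[0.49,0.12,0],0],[[0.49,0.12,0],0],[[0.49,0.12,0],0],[[0.49,0.12,0],0],[[0.49,0.12,0],0],[[0,0,0],0]]'
python3 meas.py
python3 - <<'E'
from h import *
c,K,T=cam("scene"); save("s3.png",cv2.resize(c[130:290,120:320],None,fx=2.5,fy=2.5))
E
```

```text
time_s: 5.97
ee_pos: [0.4637, -0.1242, 0.0183]
eef_rot: [-3.141, 0.001, 0.242]
force: [0.3, -0.2, 1.4]
grip_width: 0.0944
grip_force: 0.0
time_s: 7.38
ee_pos: [0.543, -0.1042, 0.0185]
eef_rot: [3.141, -0.001, 0.243]
force: [0.1, 0.1, -0.1]
grip_width: 0.094
grip_force: 0.0
board mm ((32.52309799194336, -39.329750061035156), (79.70548248291016, 129.19825744628906), 0.13367460668087006)
[[-7.5, 25.200000762939453], [-7.199999809265137, -104.0], [72.5, -103.80000305175781], [72.19999694824219, 25.399999618530273]]
world [[0.5388, -0.0333], [0.5701, -0.1586], [0.6474, -0.1393], [0.6161, -0.0139]]
[ 0.54253562 -0.10426379  0.01839779] [np.float64(-0.020890996144403883), np.float64(-0.04463618152364838)]
```

View pics/s3.png

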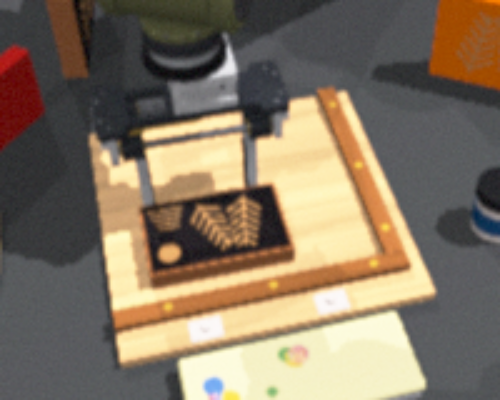

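The block is squared to the board with about 22 mm to go to the far stop. I'll approach slowly and watch the force.

```bash
python3 -m pendant '[[[0.29,0.07,0],0],[[0.29,0.07,0],0],[[0.29,0.07,0],0],[[0.29,0.07,0],0],[[0.29,0.07,0],0],[[0.29,0.07,0],0],[[0,0,0],0]]'
python3 -m pendant '[[[0.1,0.025,0],0],[[0.1,0.025,0],0],[[0,0,0],0]]'
python3 -m pendant '[[[0.1,0.025,0],0],[[0.1,0.025,0],0],[[0,0,0],0]]'
python3 meas.py
```

```text
time_s: 8.07
ee_pos: [0.5601, -0.1001, 0.0185]
eef_rot: [3.141, -0.0, 0.243]
force: [-0.2, -0.1, -1.1]
grip_width: 0.094
grip_force: 0.0
time_s: 8.32
ee_pos: [0.5616, -0.0997, 0.0185]
eef_rot: [3.142, -0.0, 0.243]
force: [-0.3, -0.3, -0.2]
grip_width: 0.094
grip_force: 0.0
time_s: 8.57
ee_pos: [0.5621, -0.0997, 0.0184]
eef_rot: [-3.141, 0.004, 0.243]
force: [-12.7, -4.5, 8.2]
grip_width: 0.0939
grip_force: 6.6
board mm ((51.812904357910156, -39.38463592529297), (79.21708679199219, 129.21424865722656), 0.23617243766784668)
[[11.899999618530273, 25.100000381469727], [12.5, -104.19999694824219], [91.69999694824219, -103.80000305175781], [91.19999694824219, 25.399999618530273]]
world [[0.5576, -0.0287], [0.5892, -0.154], [0.666, -0.1346], [0.6345, -0.0094]]
[ 0.56208897 -0.0997012   0.01841417] [np.float64(-0.0008142606728246392), np.float64(-0.044910179400734516)]
```

It is snug on the far stop at 13 N of contact. Next I'll back off, shut the fingers, go round to the right end and push along +y.

```bash
python3 -m pendant '[[[-0.97,-0.24,0],0],[[-0.97,-0.24,0],0],[[0,0,2],0],[[0,0,2],0],[[0,0,2],0],[[1.57,-1.36,0],0],[[1.57,-1.36,0],0],[[1.57,-1.36,0],0],[[1.57,-1.36,0],0],[[1.57,-1.36,0],0],[[1.57,-1.36,0],0],[[0,0,0],0],[[0,0,0],0],[[0,0,0],0]]' 0
python3 meas.py
```

```text
time_s: 9.78
ee_pos: [0.6378, -0.1851, 0.0781]
eef_rot: [-3.141, 0.001, 0.243]
force: [-0.3, 0.5, 0.8]
grip_width: 0.0044
grip_force: 0.0
board mm ((53.2836799621582, -39.49827575683594), (76.44264221191406, 128.39303588867188), 0.023366879671812057)
[[15.0, 24.700000762939453], [15.100000381469727, -103.69999694824219], [91.5, -103.69999694824219], [91.5, 24.700000762939453]]
world [[0.5607, -0.0283], [0.5917, -0.153], [0.6659, -0.1345], [0.6349, -0.0099]]
[ 0.63780007 -0.18494157  0.07838936] [np.float64(0.05217392503377884), np.float64(-0.14585740790168167)]
```

```bash
python3 -m pendant '[[[0,0,-2],0],[[0,0,-2],0],[[0,0,-2],0],[[0,0,0],0],[[0,0,0],0]]'
python3 -m pendant '[[[-0.12,0.485,0],0],[[-0.12,0.485,0],0],[[-0.12,0.485,0],0],[[-0.12,0.485,0],0],[[-0.12,0.485,0],0],[[-0.12,0.485,0],0],[[-0.12,0.485,0],0],[[-0.12,0.485,0],0],[[-0.12,0.485,0],0],[[-0.12,0.485,0],0],[[-0.12,0.485,0],0],[[-0.12,0.485,0],0],[[-0.12,0.485,0],0],[[-0.12,0.485,0],0],[[-0.12,0.485,0],0],[[-0.12,0.485,0],0],[[-0.12,0.485,0],0],[[-0.12,0.485,0],0],[[0,0,0],0]]'
python3 meas.py
python3 - <<'E'
from h import *
c,K,T=cam("scene"); save("s4.png",cv2.resize(c[130:290,120:320],None,fx=2.5,fy=2.5))
E
```

```text
time_s: 10.25
ee_pos: [0.6377, -0.185, 0.0183]
eef_rot: [-3.141, 0.001, 0.243]
force: [1.1, 0.1, 0.7]
grip_width: 0.0005
grip_force: 0.0
time_s: 11.83
ee_pos: [0.6164, -0.0973, 0.0184]
eef_rot: [-3.141, 0.0, 0.243]
force: [0.2, 0.2, -0.4]
grip_width: 0.0009
grip_force: 0.0
board mm ((-14.227684020996094, -29.497940063476562), (211.58694458007812, 240.44715881347656), 0.6041869521141052)
[[-121.30000305175781, 89.5999984741211], [-118.69999694824219, -150.8000030517578], [92.80000305175781, -148.60000610351562], [90.30000305175781, 91.80000305175781]]
world [[0.4128, 0.0019], [0.4731, -0.2309], [0.6779, -0.1778], [0.6176, 0.0549]]
[ 0.61647945 -0.09766222  0.01831319] [np.float64(0.052470146066425215), np.float64(-0.0560121794716077)]
```

View pics/s4.png

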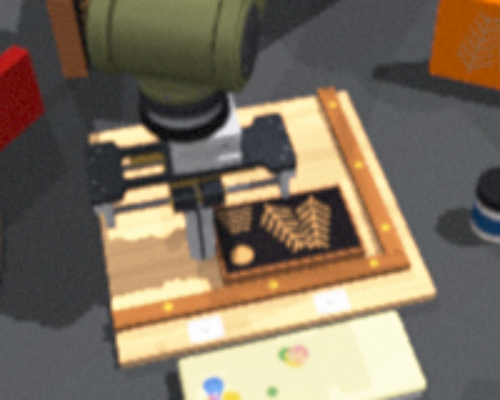

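The block slides along the far stop, with about 15 mm left to the left stop.

```bash
python3 -m pendant '[[[-0.07,0.29,0],0],[[-0.07,0.29,0],0],[[-0.07,0.29,0],0],[[-0.07,0.29,0],0],[[0,0,0],0]]'
python3 -m pendant '[[[-0.025,0.1,0],0],[[-0.025,0.1,0],0],[[0,0,0],0]]'
python3 -m pendant '[[[-0.025,0.1,0],0],[[-0.025,0.1,0],0],[[0,0,0],0]]'
```

```text
time_s: 12.35
ee_pos: [0.6137, -0.0861, 0.0184]
eef_rot: [-3.141, 0.0, 0.243]
force: [0.0, -0.7, -0.0]
grip_width: 0.0003
grip_force: 0.0
time_s: 12.6
ee_pos: [0.6134, -0.0846, 0.0185]
eef_rot: [-3.142, -0.0, 0.243]
force: [0.0, -0.1, 0.1]
grip_width: 0.0006
grip_force: 0.0
time_s: 12.85
ee_pos: [0.6129, -0.0826, 0.0185]
eef_rot: [-3.142, -0.0, 0.243]
force: [-0.0, -0.4, -0.3]
grip_width: 0.0
grip_force: 0.1
```

```bash
python3 -m pendant '[[[-0.025,0.1,0],0],[[-0.025,0.1,0],0],[[0,0,0],0]]'
python3 -m pendant '[[[-0.025,0.1,0],0],[[0,0,0],0]]'
```

```text
time_s: 13.1
ee_pos: [0.6123, -0.0805, 0.0184]
eef_rot: [-3.142, 0.0, 0.243]
force: [-0.4, -0.7, -0.2]
grip_width: 0.0005
grip_force: 0.1
time_s: 13.27
ee_pos: [0.6121, -0.0795, 0.0184]
eef_rot: [-3.142, 0.0, 0.243]
force: [0.9, -0.1, 0.4]
grip_width: 0.0003
grip_force: 0.1
```

```bash
python3 -m pendant '[[[-0.025,0.1,0],0],[[0,0,0],0]]'
python3 -m pendant '[[[-0.025,0.1,0],0],[[0,0,0],0]]'
python3 - <<'E'
from h import *
c,K,T=cam("scene"); save("s5.png",cv2.resize(c[190:260,190:300],None,fx=5,fy=5,interpolation=cv2.INTER_CUBIC))
E
```

```text
time_s: 13.43
ee_pos: [0.6119, -0.0786, 0.0184]
eef_rot: [-3.142, 0.0, 0.243]
force: [-0.1, -0.9, -0.7]
grip_width: 0.0006
grip_force: 0.1
time_s: 13.6
ee_pos: [0.6117, -0.0777, 0.0185]
eef_rot: [3.141, -0.0, 0.243]
force: [0.2, -0.5, -0.5]
grip_width: 0.0002
grip_force: 0.6
```

View pics/s5.png

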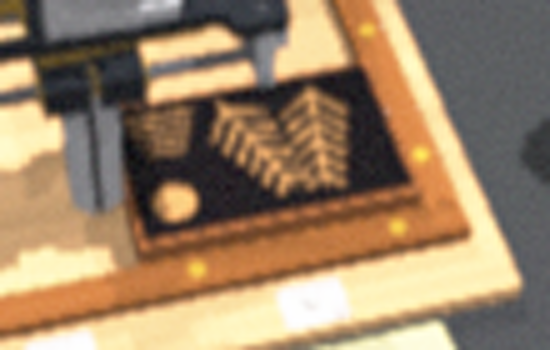

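The block is essentially in the corner, with its left edge at the stop around crop (385,130). I'll press until the force rises.

```bash
python3 -m pendant '[[[-0.025,0.1,0],0],[[0,0,0],0]]'
python3 -m pendant '[[[-0.012,0.05,0],0],[[0,0,0],0]]'
```

```text
time_s: 13.82
ee_pos: [0.6117, -0.0776, 0.0187]
eef_rot: [3.14, -0.001, 0.243]
force: [1.8, -7.4, -0.1]
grip_width: 0.0004
grip_force: 3.7
time_s: 13.98
ee_pos: [0.6117, -0.0775, 0.0188]
eef_rot: [3.139, -0.001, 0.243]
force: [0.9, -9.4, -0.3]
grip_width: 0.0007
grip_force: 5.1
```

It is seated at 9 N. I'll press once more along +x with open fingers to be sure of the far stop.

```bash
python3 -m pendant '[[[0.24,-0.97,0],0],[[0.24,-0.97,0],0],[[0,0,2],0],[[0,0,2],0],[[0,0,2],0],[[-1.65,1.26,0],0],[[-1.65,1.26,0],0],[[-1.65,1.26,0],0],[[-1.65,1.26,0],0],[[-1.65,1.26,0],0],[[-1.65,1.26,0],0],[[0,0,0],0],[[0,0,0],0],[[0,0,0],0]]' 1
python3 -m pendant '[[[0,0,0],0],[[0,0,0],0],[[0,0,-2],0],[[0,0,-2],0],[[0,0,-2],0],[[0,0,0],0],[[0.29,0.07,0],0],[[0.29,0.07,0],0],[[0.29,0.07,0],0],[[0.29,0.07,0],0],[[0.29,0.07,0],0],[[0.29,0.07,0],0],[[0.29,0.07,0],0],[[0,0,0],0],[[0,0,0],0]]'
python3 -c "
from h import *
b=np.load('board.npz');w=ctrl.get_obs()['ee_pos'][:2]-b['O'];print(w@b['ex'],w@b['ey'])"
```

```text
time_s: 15.15
ee_pos: [0.5178, -0.0206, 0.0787]
eef_rot: [3.141, -0.001, 0.243]
force: [-0.7, -0.1, 0.9]
grip_width: 0.0907
grip_force: 0.0
time_s: 16.4
ee_pos: [0.5374, -0.015, 0.0184]
eef_rot: [-3.142, 0.0, 0.243]
force: [-1.2, 0.8, -0.1]
grip_width: 0.0941
grip_force: 0.0
-0.00440023889193788 0.04320680115776704
```

```bash
python3 -m pendant '[[[0.1,0.025,0],0],[[0.1,0.025,0],0],[[0,0,0],0]]'
python3 -m pendant '[[[0.1,0.025,0],0],[[0,0,0],0]]'
python3 -m pendant '[[[0.1,0.025,0],0],[[0,0,0],0]]'
```

```text
time_s: 16.65
ee_pos: [0.5395, -0.0146, 0.0185]
eef_rot: [-3.142, -0.0, 0.243]
force: [0.2, 0.6, -0.4]
grip_width: 0.0942
grip_force: 0.0
time_s: 16.82
ee_pos: [0.5402, -0.0144, 0.0184]
eef_rot: [-3.141, 0.001, 0.243]
force: [-1.3, -0.8, 0.6]
grip_width: 0.0939
grip_force: 0.7
time_s: 16.98
ee_pos: [0.5403, -0.0143, 0.0183]
eef_rot: [-3.141, 0.003, 0.244]
force: [-8.2, -3.2, 6.8]
grip_width: 0.094
grip_force: 4.7
```

It is firm against the far stop. I'll retreat and check from above.

```bash
python3 -m pendant '[[[-0.97,-0.24,0],0],[[-1.9,-0.5,0],0],[[-1.9,-0.5,0],0],[[0,0,3],0],[[0,0,3],0],[[0,0,3],0],[[0,0,3],0],[[-1,-3,0],0],[[-1,-3,0],0],[[-1,-3,0],0],[[-1,-3,0],0],[[-1,-3,0],0],[[-1,-3,0],0],[[-1,-3,0],0],[[-1,-3,0],0],[[0,0,0],0],[[0,0,0],0],[[0,0,0],0]]'
python3 meas.py
python3 - <<'E'
from h import *
f=lambda im:cv2.resize(im,None,fx=4,fy=4,interpolation=cv2.INTER_CUBIC)
c,_,_=cam("top"); d,_,_=cam("scene")
save("fin.png",np.hstack([f(c[80:220,215:315]),f(d[165:305,180:280])]))
E
```

```text
time_s: 18.48
ee_pos: [0.4138, -0.2661, 0.1384]
eef_rot: [-3.141, -0.0, 0.242]
force: [0.4, -0.1, 0.4]
grip_width: 0.0941
grip_force: 0.0
board mm ((53.19563293457031, 47.03117370605469), (76.42719268798828, 128.06655883789062), 0.3280643820762634)
[[14.600000381469727, 110.80000305175781], [15.300000190734863, -17.200000762939453], [91.80000305175781, -16.799999237060547], [91.0, 111.30000305175781]]
world [[0.5396, 0.0552], [0.5711, -0.0689], [0.6452, -0.0501], [0.6137, 0.074]]
[ 0.41393158 -0.2657637   0.1384124 ] [np.float64(-0.18456165672630742), np.float64(-0.17046597926597692)]
```

View pics/fin.png

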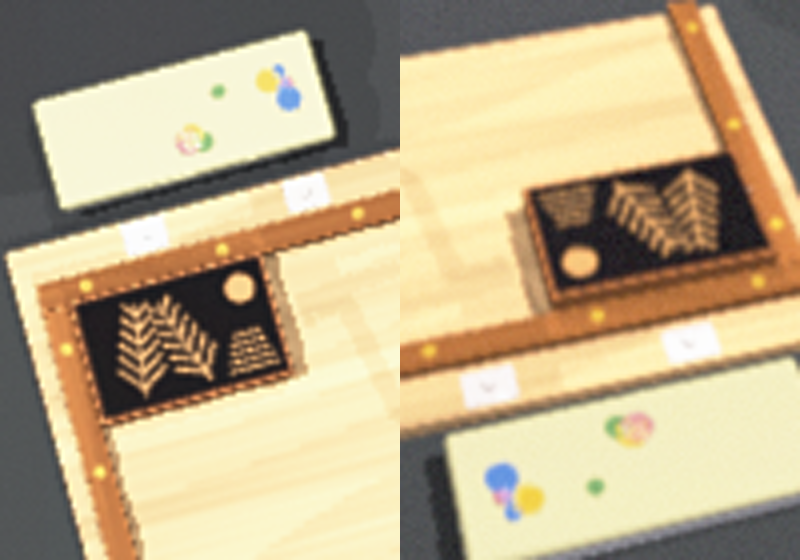

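The block lies in the corner, face up and against both stops, with no gaps in either view. The robot is clear and touching nothing, so I'm handing in.

```bash
python3 -c "
from station import ctrl
print(ctrl.hand_in())"
```

```text
the job is handed in; nothing more can be done
None
```

I tipped the block onto its back with the carved side up and pushed it snug against both stops using only the fingertips, then handed the job in; the hand-in returned no verdict.

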